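# Tea strainer held over an upturned cup

### The arm

A 6-joint arm with a two-finger parallel gripper is mounted at the origin on a cart in front of the work surface, level with it; the furniture and walls round the work are solid. World frame = base frame: x ahead of the robot, y to its left, z up, the work surface at z = 0. Lengths are in m, angles in degrees, forces in N, time in s.
With the tool pointing down it reaches from about 0.35 to 0.875 m from the base axis. Payload 4.2 kg.
Tool frame: the origin (TCP) lies where the fingers leave the gripper's body, on its centre line; the fingertips stand 70 mm ahead of it and the grasp point (between the pads) lies 51 mm ahead of it; x points along the fingers, y is the direction in which the jaws open and shut, and the axes are right-handed (so a half turn about x gives the same grasp; the last joint's range is limited). The gripper opens to 87 mm and grips with 3 to 60 N. Pads are 19 mm wide; open, the fingers measure 117 mm over their backs; the gripper's body (75 mm by 190 mm) begins 51 mm behind the grasp point.
Start: joints at [84.546, 22.042, 0.453, 0, -68.411, -14.817], TCP at [0.217, 0.586, 0.292] pointing down, gripper open.
Joint ranges: [-179.83, 179.83], [-69.29, 118.12], [-61.27, 80.66], [-181.25, 117.63], [-171.15, -9.14], [-177.46, 177.46]. Speed limits (degrees/s): [159.86, 159.86, 180, 180, 180, 180].

### API

Orientations are given as a 3x3 rotation matrix whose columns are the frame's x, y, z axes.
In Python, from plant import manip gives the robot as it stands.
- The arm moves only by the tool send_rows, never from a script. Its argument "targets" is a list of rows, each an object of numbers: "gripper": the opening, from 0 (shut) to 1 (fully open); "tx", "ty", "tz": the shift along the tool's x, y, z in mm; "twist": the turn about the tool's x in rad. In form: [{"gripper": .., "tx": .., "ty": .., "tz": .., "twist": ..}, ...]. A call has 1 to 8 rows; each row is the pose to reach, as a shift and turn from the pose commanded when the call began, along the tool's axes at that moment; what a row does not reach only later rows make up. A row lasts 1/8 s, in which the tool goes at most 62.5 mm and 10.7 degrees, less where a joint would pass 70% of its speed; a pose out of reach is approached as far as the arm can. A call with a gripper value outside its range is refused whole. The fingers move at their own pace and stop on an object; "force" is the grip in N (left out, the last holds). Time passes only in rows, so rows that repeat a pose let the fingers close. It gives the time, the measured TCP pose, the force and the opening at its end, in the units of the state.
- manip.sense(): the state, without advancing time (a new reading comes with each control period).
- manip.read_camera(name): name is "side" or "top" or "wrist"; returns a dict with "pixels" (420x560x3 uint8, red, green, blue), "fovy" (degrees; the focal length in pixels is half the picture's height over the tangent of half this angle, whatever the lens; pixels are square), "cx", "cy" (the principal point, pixels), "world_to_cam" (4x4, takes a point from world to camera coordinates). Camera axes: x right, y up, looking along -z (the intrinsics and any distortion apply to the point x, -y, -z); pixel columns grow to the right and rows downward; lengths in m; the calibration is good to about 2 mm. A picture is of the moment at which its call begins. There is no depth.
- manip.close_job(): hands the job in, once; it reports no verdict.
Trained networks look in the newest picture that a camera, given by its name, has taken for a name from the list of things; names that differ only in an ending like _2 or _b are one class to them, and where a whole thing is asked for, a point or a joint stands for the part that bears it (a point fixed in the world has none). Each returns a list of dicts, best first, with "p" (0 to 1); they miss things now and then, are a little off and sometimes report something else, mostly with a low value. They report only what shows in the picture. A call takes as long as a camera call. They do not tell look-alikes from the thing itself.
- manip.spot_in(query, camera): "bbox" ([left, top, right, bottom] in pixels, round what is visible of it).
- manip.regions_of(query, camera): "mask" (420x560 bool, what is visible of it) and "bbox" ([left, top, right, bottom] in pixels, round what is visible of it).
The state is a dict: "time_s": time; "qpos": joint angles; "qd": joint speeds; "joint_torque": joint torques, N m; "tool_pos": TCP position; "orientation": TCP orientation; "force": force on the tool from outside, world axes, zero at the start; "torque": the same for the moment, N m; "width": finger opening in m.
Only numpy, scipy, OpenCV 4.12 (cv2) and the standard library are available. Lean on these libraries where they do the work, as an engineer would, in place of code of your own. Each camera call takes 0.05 s, during which the arm holds its last target. There are 200 camera calls.

### The job

Get the little tea cup ready for pouring: it stands mouth-down, so turn it over to stand mouth-up on the worktop, setting it down rather than letting it drop or topple. Then take the tea strainer off the mug by its handle, lift it over the jars and hold it level and still over the cup, its basket hanging centred in the cup's mouth and its flange about a finger's width above the rim, touching neither the cup nor anything else. Finish while holding it there, with the mug and the other things still standing where they were.

Things in the scene. Friction and masses are not known exactly. Their poses are not given: they have to be found in the camera images.
- tea_cup: white handleless tea cup, round, 66 mm wide, 80 mm tall, 160 g. Wall 3.5 mm, mouth 59 mm inside; side straight from 30 mm above the foot to the rim, drawn in to 51 mm at the foot. Origin: centre of the foot's underside; z axis from foot to mouth, so down at the start (origin 80 mm above the worktop). Starts mouth-down on the worktop, right front; may be put back anywhere on the bare worktop.
- cup_mouth (a point): centre of the tea cup's mouth, in the plane of its rim (80 mm from the foot along the cup's z axis)
- strainer: steel tea strainer, 70 g: flat round flange 86 mm wide, 2.4 mm thick; under it a conical wire basket, 60 mm wide at the flange, 41 mm wide 18 mm below it, 15 mm wide at its bottom 34 mm below; a level handle along +x. Origin: centre of the flange's underside, z up. Starts level on the mug's rim (origin 97 mm above the worktop), basket in the mug, handle pointing roughly to the robot's right.
- strainer_grip (a point): where to take the handle: middle of a bar 12 mm wide and 8 mm high that runs from 62 to 152 mm from the strainer's origin along its +x, its underside level with the origin (a small hanging eye at the end). This point is 100 mm from the origin and 4 mm above its level; axes as the strainer's
- mug: white mug with a handle, 97 mm tall, round body 77 mm wide, on the worktop to the robot's left front. Origin on the worktop at the middle of its outline with the handle; the round body's axis is at +16 mm along its y axis, the handle sticks out to 55 mm along -y, about opposite to the strainer's handle
- storage_jar: round glass jar with a grey lid, 71 mm wide, 110 mm tall; one of four things in a row between mug and cup that runs away from the robot past the wooden board's right edge. Right of the row the worktop is bare but for the cup and, behind it, the jug, to beyond 0.4 m right of the robot. Origin: centre of its underside, z up
- spice_jar: slim spice jar with a green cap, 46 mm wide, 106 mm tall, in the same row. Origin: centre of its underside, z up
- tin: tall food tin, 75 mm wide, 110 mm tall, in the same row. Origin: centre of its underside, z up
- salt_shaker: small shaker with a domed top, 44 mm wide, 90 mm tall, in the same row. Origin: centre of its underside, z up
- jug: clear measuring jug, 120 x 169 mm with its handle, 135 mm tall, on the worktop behind the cup. Origin: middle of its outline, on the worktop, z up. To the right of cup and jug stands a fixed toaster oven, 340 mm tall, whose side towards them runs from about x 0.51, y -0.63 to x 0.73, y -0.31 (m); keep the arm clear of it
Mind the look-alikes: they are no part of the job. What is shaped like the salt_shaker but pink or turquoise is not meant.

How it is judged (in metres and radians):
On the way, in this order (a step that is already met when the one before it is completed fails the run):
1. the cup stands mouth-up on the worktop, let go (angle between tea_cup's own z axis and vertical below 0.08 rad and height (world z) of tea_cup below 0.006 m and linear speed of tea_cup below 0.03 m/s and contact force between the fingers and tea_cup below 0.05 N), for 0.3 s.
2. the strainer is lifted clear off the mug by the fingers (z of strainer in the frame of mug above 0.135 m and contact force between strainer and mug below 0.05 N and contact force between the fingers and strainer above 1 N), for 0.2 s.
At the end, for the whole second after the job is handed in: Cup mouth-up on the worktop (within 4.5 deg), untouched; strainer held still by the fingers, level within 8 deg, within 9 mm of the cup's axis, flange 5 to 28 mm above the cup's rim, touching no cup, mug, jar or jug; mug upright within 40 mm of its start (angle between tea_cup's own z axis and vertical below 0.08 rad and height (world z) of tea_cup between -0.006 and 0.006 m and contact force between tea_cup and the fingers below 0.05 N and contact force between tea_cup and the arm below 0.05 N and horizontal distance between strainer and cup_mouth below 0.009 m and z of strainer in the frame of tea_cup between 0.085 and 0.108 m and angle between strainer's own z axis and vertical below 0.14 rad and linear speed of strainer below 0.02 m/s and angular speed of strainer below 0.15 rad/s and contact force between the fingers and strainer above 1 N and contact force between strainer and tea_cup below 0.02 N and contact force between strainer and mug below 0.02 N and contact force between strainer and storage_jar below 0.02 N and contact force between strainer and spice_jar below 0.02 N and contact force between strainer and tin below 0.02 N and contact force between strainer and salt_shaker below 0.02 N and contact force between strainer and jug below 0.02 N and angle between mug's own z axis and vertical below 0.1 rad and distance of mug from where it was at the start of the episode below 0.04 m); the arm keeps its last pose, push and grip.
It fails at once if the cup drops or topples (faster than 0.5 m/s with no finger on it) (contact force between the fingers and tea_cup below 0.05 N and linear speed of tea_cup above 0.5 m/s).
It fails at once if a bystander is shifted more than 25 mm or tipped (distance of any of storage_jar, spice_jar, tin, salt_shaker, jug from where it was at the start of the episode above 0.025 m or angle between any of storage_jar, spice_jar, tin, salt_shaker, jug's own z axis and vertical above 0.3 rad).
It fails at once if the mug is tipped over (angle between mug's own z axis and vertical above 0.5 rad).
It also fails if it takes over 72 s, if anything falls off the work surface, if the arm or the gripper's body presses on something with over 40 N, if the wrist force passes 120 N, or if a joint passes its speed limit or range.

## Working session

There is one attempt and no reset: what is moved stays moved. The work goes in short steps, Python scripts to look and compute and a tool call to move; the robot and the scene stay as the last step left them, time stands still between calls to the robot, and variables do not carry over. Pictures are saved under pics/ and viewed, about 8 in all and at most 12, crops included, and the job is handed in when it is done.

Besides the shell and the picture viewer there is one more tool, called after ">>>" as name(argument=value, ...), one argument or row to a line, values as JSON. send_rows: Moves the arm, as the interface text tells. Its arguments: {"type":"object","properties":{"targets":{"type":"array"},"force":{"type":"number"}},"required":["targets"]}

```bash
ls; mkdir -p pics
cat > h.py <<'E'
from plant import manip
import numpy as np, cv2
def save(n,f):
    d=manip.read_camera(n); cv2.imwrite(f,cv2.cvtColor(d['pixels'],cv2.COLOR_RGB2BGR)); return d
def proj(d,P):
    P=np.atleast_2d(P); c=(d['world_to_cam']@np.c_[P,np.ones(len(P))].T).T
    f=210/np.tan(np.radians(d['fovy']/2))
    return np.c_[d['cx']+f*c[:,0]/-c[:,2], d['cy']+f*c[:,1]/c[:,2]]
def ray(d,u,v):
    f=210/np.tan(np.radians(d['fovy']/2)); R=d['world_to_cam'][:3,:3]; t=d['world_to_cam'][:3,3]
    w=R.T@np.array([(u-d['cx'])/f,-(v-d['cy'])/f,-1]); return -R.T@t,w
def atz(d,u,v,z):
    o,w=ray(d,u,v); return o+w*(z-o[2])/w[2]
E
python3 - <<'E'
from h import *
s=manip.sense(); print(s)
for n in ['top','side']:
    d=save(n,f'pics/{n}0.png'); print(n,{k:(v.round(3).tolist() if hasattr(v,'round') and k!='fovy' else v) for k,v in d.items() if k!='pixels'})
    for q in ['tea_cup','strainer','mug','storage_jar','spice_jar','tin','salt_shaker','jug']:
        print(q,[(np.round(r['bbox']).tolist(),round(float(r['p']),2)) for r in manip.spot_in(q,n)[:3]])
E
```

```text
pics
{'time_s': 0.0, 'qpos': array([ 8.45478304e+01,  2.20898586e+01,  3.76526896e-01, -2.91106507e-02,
       -6.84117639e+01, -1.48158129e+01]), 'qd': array([ 0.0023241 ,  0.01236967, -0.01403613, -0.02888372,  0.01340193,
        0.00372925]), 'joint_torque': array([ 8.48573086e-05, -3.90666211e+01,  1.87401885e+01,  4.21973437e+00,
        1.08854947e-02, -1.94507779e-04]), 'tool_pos': array([0.21633191, 0.58585708, 0.29114643]), 'orientation': array([[-6.77742918e-04, -3.46586581e-01, -9.38017741e-01],
       [-2.12851734e-03, -9.38015332e-01,  3.46587228e-01],
       [-9.99997505e-01,  2.23148406e-03, -1.01982297e-04]]), 'force': array([-0.90731516,  0.40439344, -0.12095154]), 'torque': array([-0.03446624,  0.04208218,  0.01657844]), 'width': 0.08738142026227622}
top {'fovy': 53.31439725085401, 'cx': 280.20814822570065, 'cy': 219.45453656068423, 'world_to_cam': [[0.015, -1.0, -0.005, -0.07], [0.996, 0.015, 0.092, -0.557], [-0.092, -0.007, 0.996, -1.376], [0.0, 0.0, 0.0, 1.0]]}
tea_cup [([354.0, 224.0, 374.0, 242.0], 0.75)]
strainer [([155.0, 242.0, 217.0, 271.0], 0.83)]
mug [([
[... 351 characters left out ...]
 {'fovy': 51.53516013104516, 'cx': 281.7931684828491, 'cy': 209.30575759143466, 'world_to_cam': [[0.834, -0.552, 0.012, -0.495], [0.37, 0.575, 0.73, -0.229], [-0.41, -0.604, 0.684, -1.111], [0.0, 0.0, 0.0, 1.0]]}
tea_cup [([319.0, 274.0, 343.0, 309.0], 0.78)]
strainer [([316.0, 272.0, 344.0, 308.0], 0.66), ([177.0, 148.0, 207.0, 182.0], 0.56)]
mug [([179.0, 154.0, 206.0, 191.0], 0.55)]
storage_jar [([258.0, 216.0, 286.0, 265.0], 0.71)]
spice_jar [([288.0, 208.0, 307.0, 248.0], 0.75)]
tin [([230.0, 226.0, 261.0, 279.0], 0.6)]
salt_shaker [([320.0, 230.0, 333.0, 261.0], 0.95), ([222.0, 209.0, 236.0, 236.0], 0.76), ([300.0, 344.0, 318.0, 372.0], 0.73)]
jug [([345.0, 196.0, 390.0, 257.0], 0.68)]
```

Run:
```python
import cv2,numpy as np
a=cv2.imread('pics/top0.png')[120:320,120:440]; b=cv2.imread('pics/side0.png')[120:390,130:450]
cv2.imwrite('pics/c0.png',np.vstack([cv2.resize(a,None,fx=2.0,fy=2.0),cv2.resize(b[:,:],None,fx=2.0,fy=2.0)])[:,:] [:1000])
cv2.imwrite('pics/c0a.png',cv2.resize(a,None,fx=2.5,fy=2.5)); cv2.imwrite('pics/c0b.png',cv2.resize(b,None,fx=2.2,fy=2.2))
```

```text
(no output)
```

View pics/c0a.png

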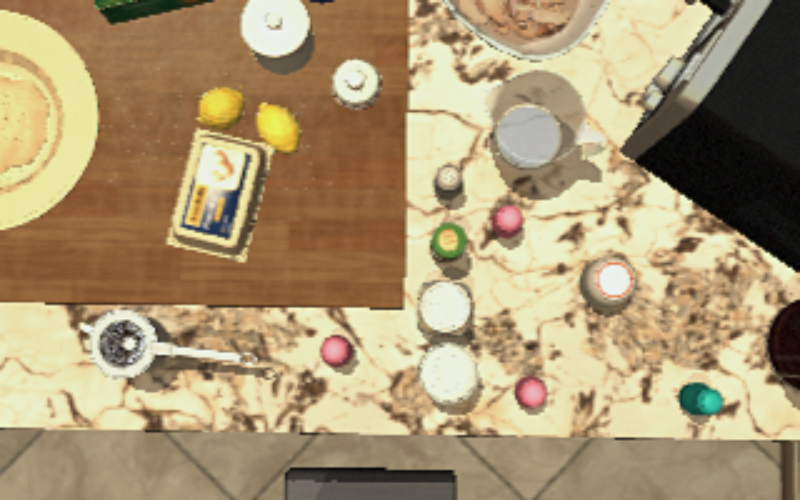

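View pics/c0b.png

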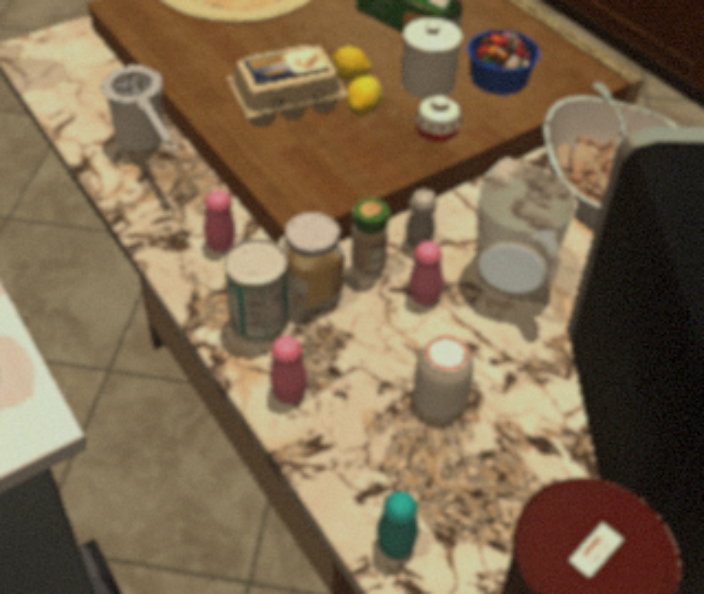

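Run:
```python
from h import *
d=manip.read_camera('top'); e=manip.read_camera('side')
def t(u,v,z): print((u,v,z),atz(d,120+u/2.5,120+v/2.5,z).round(3))
for n,p in dict(strainer=(122,342,.098),hend=(250,357,.1),hstart=(158,348,.1),tin=(448,375,.11),jar=(446,306,.11),spice=(449,241,.106),salt=(448,181,.09),jug=(530,135,.005),jugh=(595,140,.08),pink1=(336,348,.09),pink2=(508,219,.085),pink3=(530,390,.085),turq=(697,400,.08),cup=(614,281,.08),board=(403,306,.02),edge=(400,433,0),ov=(625,155,.34)).items(): print(n,end=' '); t(*p)
for q,z in [('tea_cup',.08)]:
  for D,n in ((d,'top'),(e,'side')):
    r=manip.regions_of(q,n)[0]; m=r['mask']; ys,xs=np.nonzero(m); print(q,n,r['bbox'],len(xs),xs.mean(),ys.mean(),atz(D,xs.mean(),ys.mean(),.04))
w=manip.read_camera('wrist'); print(w['fovy'],w['cx'],w['cy']); print(w['world_to_cam'].round(3))
R=manip.sense()['orientation'];p=manip.sense()['tool_pos']
c=-w['world_to_cam'][:3,:3].T@w['world_to_cam'][:3,3]; print('cam in tool',(R.T@(c-p)).round(4)); print((w['world_to_cam'][:3,:3]@R).round(3))
```

```text
strainer (122, 342, 0.098) [0.428 0.288 0.098]
hend (250, 357, 0.1) [0.412 0.125 0.1  ]
hstart (158, 348, 0.1) [0.421 0.241 0.1  ]
tin (448, 375, 0.11) [ 0.393 -0.124  0.11 ]
jar (446, 306, 0.11) [ 0.479 -0.12   0.11 ]
spice (449, 241, 0.106) [ 0.561 -0.123  0.106]
salt (448, 181, 0.09) [ 0.641 -0.122  0.09 ]
jug (530, 135, 0.005) [ 0.719 -0.237  0.005]
jugh (595, 140, 0.08) [ 0.699 -0.312  0.08 ]
pink1 (336, 348, 0.09) [0.425 0.018 0.09 ]
pink2 (508, 219, 0.085) [ 0.593 -0.199  0.085]
pink3 (530, 390, 0.085) [ 0.375 -0.229  0.085]
turq (697, 400, 0.08) [ 0.366 -0.441  0.08 ]
cup (614, 281, 0.08) [ 0.516 -0.336  0.08 ]
board (403, 306, 0.02) [ 0.482 -0.066  0.02 ]
edge (400, 433, 0) [ 0.312 -0.064  0.   ]
ov (625, 155, 0.34) [ 0.631 -0.297  0.34 ]
tea_cup top [354.5, 223.2, 376.4, 240.4] 375 363.144 232.33866666666665 [ 0.51822905 -0.33611168  0.04      ]
tea_cup side [319.5, 273.9, 344.4, 311.8] 849 330.82096584216725 291.22497055359247 [ 0.51445941 -0.34035205  0.04      ]
62.92088862198652 281.57404836338776 220.6992532199701
[[-0.346 -0.938  0.     0.625]
 [ 0.903 -0.333 -0.27   0.031]
 [ 0.254 -0.094  0.963 -0.391]
 [ 0.     0.     0.     1.   ]]
cam in tool [-0.0926 -0.0004 -0.0752]
[[ 0.     1.    -0.   ]
 [ 0.27  -0.    -0.963]
 [-0.963 -0.    -0.27 ]]
```

```bash
cat >> h.py <<'E'
def rel(x,y,z,zang=None):
    "shift for grasp... TCP target in world -> tool shift mm, twist rad"
    s=manip.sense(); R=s['orientation']; v=R.T@(np.array([x,y,z])-s['tool_pos'])*1000
    a=np.degrees(np.arctan2(R[1,2],R[0,2])); tw=0 if zang is None else np.radians((a-zang+180)%360-180)
    print('tcp',s['tool_pos'].round(4),'zang',a.round(1),'-> tx ty tz',v.round(1),'twist',round(float(tw),3),'F',s['force'].round(1),'w',round(float(s['width']),4),'t',s['time_s'])
E
python3 - <<'E'
from h import *
rel(.42,.12,.29,125); rel(.516,-.338,.26,90)
E
```

```text
tcp [0.2165 0.5863 0.2923] zang 159.7 -> tx ty tz [   2.3  366.9 -352.4] twist 0.606 F [-0.5  0.2  0.6] w 0.0869 t 1.15
tcp [0.2165 0.5863 0.2923] zang 159.7 -> tx ty tz [  32.3  763.3 -601.2] twist 1.217 F [-0.5  0.2  0.6] w 0.0869 t 1.15
```

>>> send_rows(
  targets=[
    {"gripper": 1, "tx": 0, "ty": 30, "tz": -30, "twist": 0.05},
    {"gripper": 1, "tx": 2, "ty": 75, "tz": -75, "twist": 0.15},
    {"gripper": 1, "tx": 2, "ty": 120, "tz": -118, "twist": 0.25},
    {"gripper": 1, "tx": 2, "ty": 165, "tz": -160, "twist": 0.35},
    {"gripper": 1, "tx": 2, "ty": 210, "tz": -203, "twist": 0.45},
    {"gripper": 1, "tx": 2, "ty": 255, "tz": -245, "twist": 0.5},
    {"gripper": 1, "tx": 2, "ty": 300, "tz": -288, "twist": 0.55},
    {"gripper": 1, "tx": 2, "ty": 345, "tz": -330, "twist": 0.606},
  ],
)

```text
time_s: 2.15
tool_pos: [0.407, 0.1465, 0.2908]
orientation: [[0.001, -0.82, -0.573], [0.001, -0.573, 0.82], [-1.0, -0.002, -0.0]]
force: [0.6, 0.7, -0.2]
width: 0.0872
```

Run:
```python
from h import *
rel(.516,-.338,.26,90)
```

```text
tcp [0.407  0.1465 0.2908] zang 124.9 -> tx ty tz [  30.5  188.2 -459.6] twist 0.61 F [ 0.6  0.7 -0.2] w 0.0872 t 2.15
```

>>> send_rows(
  targets=[
    {"tx": 4, "ty": 21, "tz": -52, "twist": 0.08, "gripper": 1},
    {"tx": 8, "ty": 43, "tz": -106, "twist": 0.16, "gripper": 1},
    {"tx": 12, "ty": 65, "tz": -160, "twist": 0.24, "gripper": 1},
    {"tx": 16, "ty": 87, "tz": -214, "twist": 0.32, "gripper": 1},
    {"tx": 20, "ty": 109, "tz": -268, "twist": 0.4, "gripper": 1},
    {"tx": 24, "ty": 131, "tz": -322, "twist": 0.48, "gripper": 1},
    {"tx": 28, "ty": 153, "tz": -376, "twist": 0.55, "gripper": 1},
    {"tx": 30, "ty": 174, "tz": -425, "twist": 0.61, "gripper": 1},
  ],
)

```text
time_s: 3.15
tool_pos: [0.508, -0.3018, 0.26]
orientation: [[0.0, -1.0, 0.002], [-0.0, 0.002, 1.0], [-1.0, -0.0, -0.0]]
force: [1.5, 1.3, -0.7]
width: 0.087
```

>>> send_rows(
  targets=[
    {"tx": 0, "ty": 8, "tz": -20, "twist": 0, "gripper": 1},
    {"tx": 0, "ty": 14, "tz": -34, "twist": 0, "gripper": 1},
    {"tx": 0, "ty": 14, "tz": -34, "twist": 0, "gripper": 1},
  ],
)

```text
time_s: 3.52
tool_pos: [0.4934, -0.334, 0.2603]
orientation: [[0.0, -1.0, 0.0], [0.0, 0.0, 1.0], [-1.0, -0.0, 0.0]]
force: [0.7, 0.3, 0.1]
width: 0.0871
```

Run:
```python
from h import *
d=save('wrist','pics/w1.png')
m=manip.regions_of('tea_cup','wrist'); print([(r['bbox'],r['p']) for r in m])
mk=m[0]['mask'].astype(np.uint8)
from scipy.optimize import least_squares
def sil(x,y,r=33):
    t=np.linspace(0,6.283,60); P=[]
    for z,R in ((0,33),(.05*1000,33),(80,25.5)):
        P+=[[x+R*1e-3*np.cos(a),y+R*1e-3*np.sin(a),z*1e-3] for a in t]
    h=cv2.convexHull(proj(d,np.array(P)).astype(np.float32)); return h
best=[]
for x in np.arange(.495,.536,.001):
    for y in np.arange(-.36,-.315,.001):
        im=np.zeros(mk.shape,np.uint8); cv2.fillConvexPoly(im,sil(x,y).astype(int),1)
        best.append(((im&mk).sum()/(im|mk).sum(),x,y))
print(max(best))
rel(.516,-.338,.1,90)
```

```text
[([213.6, 167.0, 289.7, 243.1], 0.66)]
(np.float64(0.9617915516875398), np.float64(0.52), np.float64(-0.33499999999999996))
tcp [ 0.4939 -0.333   0.2606] zang 90.1 -> tx ty tz [160.6 -22.   -5. ] twist 0.002 F [ 0.6 -0.   0.4] w 0.0868 t 3.625
```

View pics/w1.png

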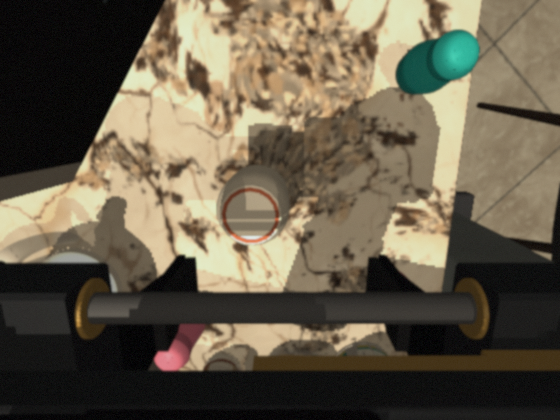

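>>> send_rows(
  targets=[
    {"tx": 20, "ty": -20, "tz": -2, "twist": 0, "gripper": 1},
    {"tx": 50, "ty": -26, "tz": -2, "twist": 0, "gripper": 1},
    {"tx": 80, "ty": -26, "tz": -2, "twist": 0, "gripper": 1},
    {"tx": 110, "ty": -26, "tz": -2, "twist": 0, "gripper": 1},
    {"tx": 135, "ty": -26, "tz": -2, "twist": 0, "gripper": 1},
    {"tx": 155, "ty": -26, "tz": -2, "twist": 0, "gripper": 1},
    {"tx": 169, "ty": -26, "tz": -2, "twist": 0, "gripper": 1},
    {"tx": 169, "ty": -26, "tz": -2, "twist": 0, "gripper": 1},
  ],
)

```text
time_s: 4.62
tool_pos: [0.5197, -0.3348, 0.0905]
orientation: [[-0.002, -1.0, -0.002], [0.001, -0.002, 1.0], [-1.0, 0.002, 0.001]]
force: [-0.5, 0.6, 1.1]
width: 0.0872
```

>>> send_rows(
  targets=[
    {"tx": 0, "ty": 0, "tz": 0, "twist": 0, "gripper": 0.78},
    {"tx": 0, "ty": 0, "tz": 0, "twist": 0, "gripper": 0.7},
    {"tx": 0, "ty": 0, "tz": 0, "twist": 0, "gripper": 0.6},
    {"tx": 0, "ty": 0, "tz": 0, "twist": 0, "gripper": 0.6},
  ],
  force=4,
)

```text
time_s: 5.12
tool_pos: [0.5199, -0.3357, 0.092]
orientation: [[0.0, -1.0, -0.001], [-0.0, -0.001, 1.0], [-1.0, -0.0, -0.0]]
force: [-0.1, 0.8, 3.6]
width: 0.0663
```

>>> send_rows(
  targets=[
    {"tx": -10, "ty": 0, "tz": 0, "twist": 0, "gripper": 0.6},
    {"tx": -35, "ty": 0, "tz": 0, "twist": 0, "gripper": 0.6},
    {"tx": -65, "ty": 3, "tz": 5, "twist": 0, "gripper": 0.6},
    {"tx": -95, "ty": 8, "tz": 20, "twist": 0, "gripper": 0.6},
    {"tx": -125, "ty": 16, "tz": 42, "twist": 0, "gripper": 0.6},
    {"tx": -148, "ty": 25, "tz": 65, "twist": 0, "gripper": 0.6},
    {"tx": -155, "ty": 35, "tz": 85, "twist": 0, "gripper": 0.6},
    {"tx": -155, "ty": 40, "tz": 95, "twist": 0, "gripper": 0.6},
  ],
)

```text
time_s: 6.12
tool_pos: [0.479, -0.2396, 0.2463]
orientation: [[0.0, -1.0, -0.001], [0.0, -0.001, 1.0], [-1.0, -0.0, 0.0]]
force: [1.0, -0.5, -2.0]
width: 0.0666
```

```bash
cat >> h.py <<'E'
def cylfit(d,mk,prof,x0,y0,rng=.02):
    t=np.linspace(0,6.283,48); best=(0,)
    for st,w in ((.004,rng),(.001,.004)):
        cx,cy=(x0,y0) if len(best)<2 else best[1:]
        for x in np.arange(cx-w,cx+w+1e-6,st):
            for y in np.arange(cy-w,cy+w+1e-6,st):
                P=np.concatenate([np.c_[x+R*np.cos(t),y+R*np.sin(t),0*t+z] for z,R in prof])
                im=np.zeros(mk.shape,np.uint8); cv2.fillConvexPoly(im,np.round(cv2.convexHull((proj(d,P)*16).astype(np.float32))).astype(int),1,shift=4)
                s=((im&mk).sum()/(im|mk).sum(),x,y); best=max(best,s)
    return tuple(np.round(best,4).tolist())
E
python3 - <<'E'
from h import *
for n in ('top','side'):
    d=save(n,f'pics/{n}1.png')
    for q,prof,x,y in (('storage_jar',((0,.0355),(.11,.0355)),.479,-.12),('tin',((0,.0375),(.11,.0375)),.393,-.124)):
        m=[r for r in manip.regions_of(q,n)][:2]; 
        for r in m: print(n,q,np.round(r['bbox']),round(r['p'],2),cylfit(d,r['mask'].astype(np.uint8),prof,x,y))
rel(.479,-.178,.22,90)
E
```

```text
top tin [298. 256. 312. 283.] 0.58 (0.4004, 0.399, -0.122)
side storage_jar [258. 222. 285. 265.] 0.94 (0.5884, 0.48, -0.122)
side tin [230. 228. 260. 280.] 0.9 (0.9372, 0.396, -0.125)
tcp [ 0.4799 -0.241   0.2454] zang 90.0 -> tx ty tz [25.4  0.8 63. ] twist 0.001 F [-0.  -0.6 -1.5] w 0.0665 t 6.425
```

>>> send_rows(
  targets=[
    {"tx": 0, "ty": 0, "tz": 15, "twist": 0, "gripper": 0.6},
    {"tx": 0, "ty": 0, "tz": 40, "twist": 0, "gripper": 0.6},
    {"tx": 0, "ty": 0, "tz": 58, "twist": 0, "gripper": 0.6},
    {"tx": 8, "ty": 0, "tz": 64, "twist": 0, "gripper": 0.6},
    {"tx": 22, "ty": 0, "tz": 64, "twist": 0, "gripper": 0.6},
    {"tx": 35, "ty": 0, "tz": 64, "twist": 0, "gripper": 0.6},
    {"tx": 40, "ty": 0, "tz": 64, "twist": 0, "gripper": 0.6},
    {"tx": 40, "ty": 0, "tz": 64, "twist": 0, "gripper": 0.6},
  ],
  force=4,
)

```text
time_s: 7.42
tool_pos: [0.4795, -0.177, 0.2056]
orientation: [[-0.001, -1.0, -0.0], [-0.0, -0.0, 1.0], [-1.0, 0.001, -0.0]]
force: [1.3, 0.1, -1.7]
width: 0.0665
```

>>> send_rows(
  targets=[
    {"tx": 4, "ty": 0, "tz": 0, "twist": 0, "gripper": 0.6},
    {"tx": 7, "ty": 0, "tz": 0, "twist": 0, "gripper": 0.6},
    {"tx": 10, "ty": 0, "tz": 0, "twist": 0, "gripper": 0.6},
    {"tx": 13, "ty": 0, "tz": 0, "twist": 0, "gripper": 0.6},
    {"tx": 13, "ty": 0, "tz": 0, "twist": 0, "gripper": 0.6},
  ],
)

```text
time_s: 8.05
tool_pos: [0.4792, -0.1763, 0.1926]
orientation: [[-0.001, -1.0, -0.0], [0.001, -0.0, 1.0], [-1.0, 0.001, 0.001]]
force: [-1.2, -0.4, -1.0]
width: 0.066
```

Run:
```python
from h import *
d=save('side','pics/side2.png'); rel(.48,-.178,.2,90)
cv2.imwrite('pics/s2.png',cv2.resize(cv2.imread('pics/side2.png')[150:330,200:400],None,fx=3,fy=3))
```

```text
tcp [ 0.4792 -0.1763  0.1926] zang 90.0 -> tx ty tz [-7.4 -0.7 -1.7] twist 0.0 F [ 0.3  0.6 -0.1] w 0.0665 t 8.1
```

View pics/s2.png

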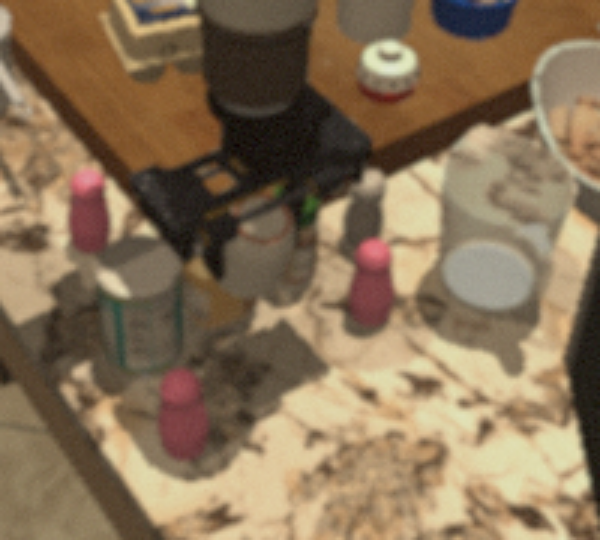

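>>> send_rows(
  targets=[
    {"tx": 4, "ty": 0, "tz": 0, "twist": 0, "gripper": 0.6},
    {"tx": 8, "ty": 0, "tz": 0, "twist": 0, "gripper": 0.6},
    {"tx": 12, "ty": 0, "tz": 0, "twist": 0, "gripper": 0.6},
    {"tx": 15, "ty": 0, "tz": 0, "twist": 0, "gripper": 0.6},
    {"tx": 15, "ty": 0, "tz": 0, "twist": 0, "gripper": 0.6},
  ],
)

```text
time_s: 8.72
tool_pos: [0.4796, -0.1766, 0.1779]
orientation: [[-0.001, -1.0, -0.001], [0.0, -0.001, 1.0], [-1.0, 0.001, 0.0]]
force: [0.3, -1.0, -1.8]
width: 0.0642
```

>>> send_rows(
  targets=[
    {"tx": 4, "ty": 0, "tz": 0, "twist": 0, "gripper": 0.6},
    {"tx": 8, "ty": 0, "tz": 0, "twist": 0, "gripper": 0.6},
    {"tx": 12, "ty": 0, "tz": 0, "twist": 0, "gripper": 0.6},
    {"tx": 12, "ty": 0, "tz": 0, "twist": 0, "gripper": 0.6},
  ],
)

```text
time_s: 9.22
tool_pos: [0.4799, -0.1766, 0.1659]
orientation: [[0.0, -1.0, -0.001], [0.0, -0.001, 1.0], [-1.0, -0.0, 0.0]]
force: [2.3, -2.1, -1.1]
width: 0.0642
```

Run:
```python
from h import *
d=save('side','pics/side3.png'); rel(.48,-.178,.2,90)
cv2.imwrite('pics/s3.png',cv2.resize(cv2.imread('pics/side3.png')[180:310,210:370],None,fx=4,fy=4,interpolation=cv2.INTER_CUBIC))
```

```text
tcp [ 0.4799 -0.1766  0.166 ] zang 90.0 -> tx ty tz [-34.   -0.1  -1.4] twist 0.001 F [ 0.9 -2.1 -1.2] w 0.0643 t 9.275
```

View pics/s3.png

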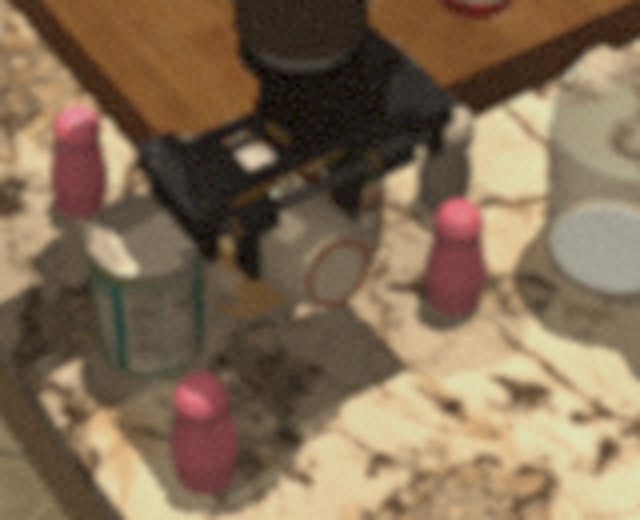

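>>> send_rows(
  targets=[
    {"tx": -15, "ty": 0, "tz": -2, "twist": 0, "gripper": 0.6},
    {"tx": -35, "ty": 0, "tz": -12, "twist": 0, "gripper": 0.6},
    {"tx": -45, "ty": -5, "tz": -40, "twist": 0, "gripper": 0.6},
    {"tx": -45, "ty": -10, "tz": -75, "twist": 0, "gripper": 0.6},
    {"tx": -40, "ty": -16, "tz": -110, "twist": 0, "gripper": 0.6},
    {"tx": -20, "ty": -20, "tz": -135, "twist": 0, "gripper": 0.6},
    {"tx": 0, "ty": -20, "tz": -150, "twist": 0, "gripper": 0.6},
    {"tx": 15, "ty": -20, "tz": -153, "twist": 0, "gripper": 0.6},
  ],
)

```text
time_s: 10.28
tool_pos: [0.4989, -0.3295, 0.1491]
orientation: [[-0.003, -1.0, 0.0], [0.002, 0.0, 1.0], [-1.0, 0.003, 0.002]]
force: [0.2, 1.1, -1.3]
width: 0.0643
```

>>> send_rows(
  targets=[
    {"tx": 15, "ty": 0, "tz": 0, "twist": 0, "gripper": 0.6},
    {"tx": 30, "ty": 0, "tz": 0, "twist": 0, "gripper": 0.6},
    {"tx": 40, "ty": 0, "tz": 0, "twist": 0, "gripper": 0.6},
    {"tx": 45, "ty": 0, "tz": 0, "twist": 0, "gripper": 0.6},
    {"tx": 45, "ty": 0, "tz": 0, "twist": 0, "gripper": 0.6},
  ],
)

```text
time_s: 10.9
tool_pos: [0.4999, -0.3295, 0.1061]
orientation: [[-0.0, -1.0, -0.001], [0.0, -0.001, 1.0], [-1.0, 0.0, 0.0]]
force: [0.7, 0.1, -1.3]
width: 0.0641
```

Run:
```python
from h import *
d=save('side','pics/side4.png'); rel(.48,-.33,.084,90)
cv2.imwrite('pics/s4.png',cv2.resize(cv2.imread('pics/side4.png')[210:340,250:410],None,fx=4,fy=4,interpolation=cv2.INTER_CUBIC))
```

```text
tcp [ 0.5001 -0.3297  0.1065] zang 90.1 -> tx ty tz [22.5 20.1 -0.3] twist 0.001 F [-0.1  0.9 -2.1] w 0.0646 t 10.95
```

View pics/s4.png

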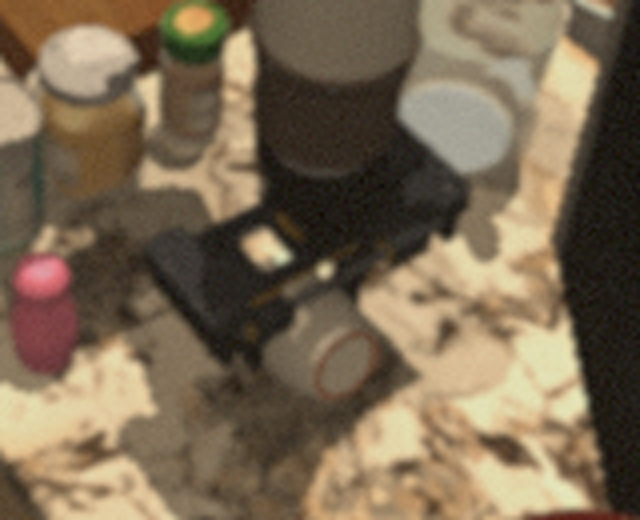

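>>> send_rows(
  targets=[
    {"tx": 6, "ty": 0, "tz": 0, "twist": 0, "gripper": 0.6},
    {"tx": 11, "ty": 0, "tz": 0, "twist": 0, "gripper": 0.6},
    {"tx": 16, "ty": 0, "tz": 0, "twist": 0, "gripper": 0.6},
    {"tx": 20, "ty": 0, "tz": 0, "twist": 0, "gripper": 0.6},
    {"tx": 23, "ty": 0, "tz": 0, "twist": 0, "gripper": 0.6},
    {"tx": 23, "ty": 0, "tz": 0, "twist": 0, "gripper": 0.6},
  ],
  force=4,
)

```text
time_s: 11.7
tool_pos: [0.5008, -0.3296, 0.0835]
orientation: [[0.002, -1.0, -0.001], [-0.0, -0.001, 1.0], [-1.0, -0.002, -0.0]]
force: [1.4, -1.3, 3.2]
width: 0.0643
```

>>> send_rows(
  targets=[
    {"tx": 0, "ty": 0, "tz": 0, "twist": 0, "gripper": 0.82},
    {"tx": 0, "ty": 0, "tz": 0, "twist": 0, "gripper": 0.86},
    {"tx": 0, "ty": 0, "tz": 0, "twist": 0, "gripper": 0.86},
  ],
)

```text
time_s: 12.08
tool_pos: [0.4992, -0.3292, 0.0826]
orientation: [[-0.002, -1.0, -0.001], [0.001, -0.001, 1.0], [-1.0, 0.002, 0.001]]
force: [-0.3, 0.0, 0.7]
width: 0.0743
```

Run:
```python
from h import *
d=save('side','pics/side5.png'); rel(.48,-.33,.084,90)
e=save('wrist','pics/w5.png')
a=cv2.resize(cv2.imread('pics/side5.png')[220:330,260:400],(700,550)[::1],interpolation=cv2.INTER_CUBIC); b=cv2.imread('pics/w5.png')
cv2.imwrite('pics/s5.png',np.hstack([cv2.resize(a,(400,314)),cv2.resize(b,(400,300))[:, :] if 0 else cv2.resize(b,(400,314))]))
```

```text
tcp [ 0.4993 -0.3293  0.0827] zang 90.0 -> tx ty tz [-1.3 19.3 -0.6] twist 0.001 F [ 0.2 -0.2 -0.4] w 0.0746 t 12.125
```

View pics/s5.png

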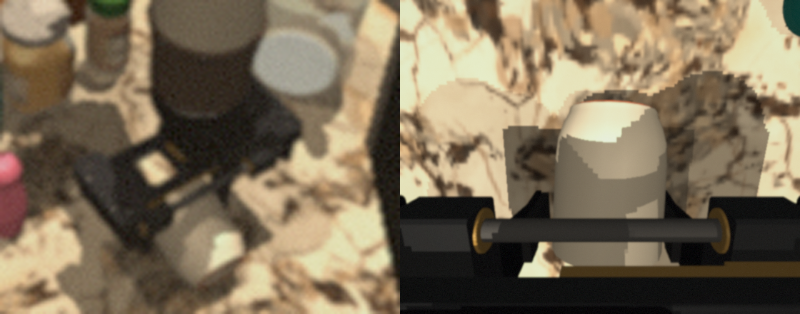

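Run:
```python
from h import *
e=manip.read_camera('wrist')
print('foot',atz(e,291,133,.058),'mouth',atz(e,288,355,.066))
for r in manip.regions_of('tea_cup','wrist'): print(r['bbox'],r['p'])
```

```text
foot [ 0.49752647 -0.40075132  0.058     ] mouth [ 0.49817632 -0.3208908   0.066     ]
[213.4, 135.3, 374.2, 358.0] 0.96
```

>>> send_rows(
  targets=[
    {"tx": -1, "ty": 0, "tz": -4, "twist": 0, "gripper": 0.86},
    {"tx": -1, "ty": 0, "tz": -5, "twist": 0, "gripper": 0.8},
    {"tx": -1, "ty": 0, "tz": -5, "twist": 0, "gripper": 0.6},
    {"tx": -1, "ty": 0, "tz": -5, "twist": 0, "gripper": 0.6},
    {"tx": -1, "ty": 0, "tz": -5, "twist": 0, "gripper": 0.6},
  ],
  force=3,
)

```text
time_s: 12.9
tool_pos: [0.4997, -0.3346, 0.0842]
orientation: [[-0.0, -1.0, -0.001], [0.0, -0.001, 1.0], [-1.0, 0.0, 0.0]]
force: [-1.0, 0.7, 0.0]
width: 0.0666
```

>>> send_rows(
  targets=[
    {"tx": -5, "ty": 0, "tz": 0, "twist": 0, "gripper": 0.6},
    {"tx": -15, "ty": 0, "tz": 0, "twist": 0, "gripper": 0.6},
    {"tx": -27, "ty": 0, "tz": 0, "twist": 0, "gripper": 0.6},
    {"tx": -40, "ty": 0, "tz": 0, "twist": 0, "gripper": 0.6},
    {"tx": -52, "ty": 0, "tz": 0, "twist": 0, "gripper": 0.6},
    {"tx": -60, "ty": 0, "tz": 0, "twist": 0, "gripper": 0.6},
    {"tx": -60, "ty": 0, "tz": 0, "twist": 0, "gripper": 0.6},
  ],
)

```text
time_s: 13.78
tool_pos: [0.5002, -0.3347, 0.1451]
orientation: [[0.002, -1.0, -0.001], [-0.001, -0.001, 1.0], [-1.0, -0.002, -0.001]]
force: [0.0, -0.2, -1.7]
width: 0.0641
```

Run:
```python
from h import *
d=save('side','pics/side6.png'); rel(.48,-.33,.084,90)
e=save('wrist','pics/w6.png')
a=cv2.imread('pics/side6.png')[200:330,250:410]; b=cv2.imread('pics/w6.png')
cv2.imwrite('pics/s6.png',np.hstack([cv2.resize(a,(400,325)),cv2.resize(b,(400,325))]))
```

```text
tcp [ 0.4998 -0.3346  0.1444] zang 90.1 -> tx ty tz [60.4 19.8  4.6] twist 0.001 F [-0.5 -0.3 -1.1] w 0.0641 t 13.825
```

View pics/s6.png

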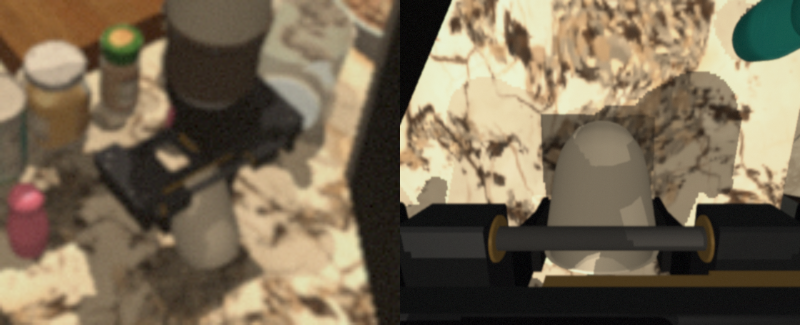

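```bash
cat >> h.py <<'E'
def tilt():
    s=manip.sense(); G=s['tool_pos']+s['orientation']@np.array([.051,0,0])
    out=[]
    for n in ('wrist','side'):
        d=manip.read_camera(n); r=manip.regions_of('tea_cup',n)
        if not r: print(n,'none'); continue
        mk=r[0]['mask'].astype(np.uint8); t=np.linspace(0,6.283,48); best=[]
        for g in np.arange(.055,.076,.005):
          for a in range(-20,100,4):
            A=np.radians(a); up=np.array([0,np.sin(A),np.cos(A)]); e2=np.array([0,np.cos(A),-np.sin(A)]); ex=np.array([1.,0,0])
            P=np.concatenate([G+up*(h-g)+R*(np.cos(t)[:,None]*ex+np.sin(t)[:,None]*e2) for h,R in ((0,.0255),(.03,.033),(.08,.033))])
            im=np.zeros(mk.shape,np.uint8); cv2.fillConvexPoly(im,cv2.convexHull(proj(d,P).astype(np.float32)).astype(int),1)
            # ignore occluded: count mask rows only
            vis=im.copy(); ys=np.nonzero(mk.any(1))[0]; 
            if n=='wrist': vis[ys.max()+1:]=0
            best.append((round((vis&mk).sum()/(vis|mk).sum(),3),a,round(g,3)))
        print(n,round(r[0]['p'],2),sorted(best)[::-1][:5])
E
python3 - <<'E'
from h import *
tilt()
E
```

```text
wrist 0.82 [(np.float64(0.774), 40, np.float64(0.06)), (np.float64(0.762), 52, np.float64(0.055)), (np.float64(0.762), 44, np.float64(0.06)), (np.float64(0.761), 56, np.float64(0.055)), (np.float64(0.753), 48, np.float64(0.055))]
side 0.79 [(np.float64(0.642), 48, np.float64(0.07)), (np.float64(0.639), 48, np.float64(0.065)), (np.float64(0.637), 40, np.float64(0.07)), (np.float64(0.636), 44, np.float64(0.065)), (np.float64(0.635), 56, np.float64(0.065))]
```

>>> send_rows(
  targets=[
    {"tx": 10, "ty": 5, "tz": 5, "twist": 0, "gripper": 0.6},
    {"tx": 20, "ty": 10, "tz": 10, "twist": 0, "gripper": 0.6},
    {"tx": 26, "ty": 10, "tz": 10, "twist": 0, "gripper": 0.6},
    {"tx": 29, "ty": 10, "tz": 10, "twist": 0, "gripper": 0.6},
    {"tx": 29, "ty": 10, "tz": 10, "twist": 0, "gripper": 0.6},
  ],
)

```text
time_s: 14.7
tool_pos: [0.49, -0.3247, 0.115]
orientation: [[-0.0, -1.0, -0.001], [-0.0, -0.001, 1.0], [-1.0, 0.0, -0.0]]
force: [0.1, -0.0, -1.9]
width: 0.0642
```

Run:
```python
from h import *
tilt(); rel(.49,-.325,.11)
```

```text
wrist 0.61 [(np.float64(0.766), 40, np.float64(0.06)), (np.float64(0.755), 52, np.float64(0.055)), (np.float64(0.754), 44, np.float64(0.06)), (np.float64(0.753), 56, np.float64(0.055)), (np.float64(0.747), 48, np.float64(0.055))]
side 0.88 [(np.float64(0.725), 56, np.float64(0.065)), (np.float64(0.724), 52, np.float64(0.065)), (np.float64(0.72), 44, np.float64(0.065)), (np.float64(0.717), 48, np.float64(0.065)), (np.float64(0.713), 60, np.float64(0.065))]
tcp [ 0.4901 -0.3248  0.1155] zang 90.1 -> tx ty tz [ 5.5  0.1 -0.2] twist 0.0 F [ 0.4  0.5 -1. ] w 0.0641 t 14.9
```

>>> send_rows(
  targets=[
    {"tx": 3, "ty": 0, "tz": -3, "twist": 0, "gripper": 0.6},
    {"tx": 5, "ty": 0, "tz": -8, "twist": 0, "gripper": 0.6},
    {"tx": 5, "ty": 0, "tz": -14, "twist": 0, "gripper": 0.6},
    {"tx": 4, "ty": 0, "tz": -20, "twist": 0, "gripper": 0.6},
    {"tx": 3, "ty": 0, "tz": -26, "twist": 0, "gripper": 0.6},
    {"tx": 3, "ty": 0, "tz": -32, "twist": 0, "gripper": 0.6},
    {"tx": 4, "ty": 0, "tz": -38, "twist": 0, "gripper": 0.6},
  ],
)

```text
time_s: 15.78
tool_pos: [0.4898, -0.3631, 0.1111]
orientation: [[-0.0, -1.0, -0.001], [0.0, -0.001, 1.0], [-1.0, 0.0, 0.0]]
force: [-0.2, 0.8, -0.2]
width: 0.064
```

Run:
```python
from h import *
d=save('side','pics/side7.png'); tilt(); rel(.49,-.325,.11)
cv2.imwrite('pics/s7.png',cv2.resize(cv2.imread('pics/side7.png')[200:330,260:420],None,fx=4,fy=4,interpolation=cv2.INTER_CUBIC))
```

```text
wrist 0.66 [(np.float64(0.756), 32, np.float64(0.055)), (np.float64(0.756), 28, np.float64(0.06)), (np.float64(0.75), 36, np.float64(0.055)), (np.float64(0.75), 24, np.float64(0.06)), (np.float64(0.745), 32, np.float64(0.06))]
side 0.7 [(np.float64(0.609), 32, np.float64(0.07)), (np.float64(0.609), 24, np.float64(0.065)), (np.float64(0.608), 28, np.float64(0.07)), (np.float64(0.607), 40, np.float64(0.07)), (np.float64(0.607), 32, np.float64(0.065))]
tcp [ 0.4899 -0.3626  0.1112] zang 90.1 -> tx ty tz [ 1.2 -0.2 37.6] twist 0.0 F [-0.2 -0.1 -1.4] w 0.0638 t 16.025
```

View pics/s7.png

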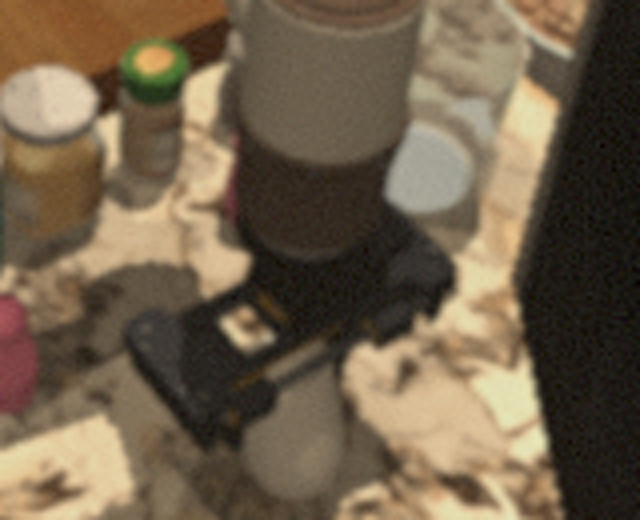

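>>> send_rows(
  targets=[
    {"tx": 1, "ty": 0, "tz": -6, "twist": 0, "gripper": 0.6},
    {"tx": 2, "ty": 0, "tz": -12, "twist": 0, "gripper": 0.6},
    {"tx": 3, "ty": 0, "tz": -18, "twist": 0, "gripper": 0.6},
    {"tx": 5, "ty": 0, "tz": -23, "twist": 0, "gripper": 0.6},
    {"tx": 7, "ty": 0, "tz": -28, "twist": 0, "gripper": 0.6},
    {"tx": 8, "ty": 0, "tz": -28, "twist": 0, "gripper": 0.6},
  ],
)

```text
time_s: 16.77
tool_pos: [0.4899, -0.391, 0.1035]
orientation: [[0.0, -1.0, -0.001], [-0.0, -0.001, 1.0], [-1.0, -0.0, -0.0]]
force: [-1.1, 1.2, 4.2]
width: 0.0646
```

Run:
```python
from h import *
tilt(); rel(.49,-.325,.11)
```

```text
wrist 0.56 [(np.float64(0.709), 4, np.float64(0.055)), (np.float64(0.699), 8, np.float64(0.055)), (np.float64(0.698), 4, np.float64(0.06)), (np.float64(0.697), 0, np.float64(0.06)), (np.float64(0.697), 0, np.float64(0.055))]
side 0.83 [(np.float64(0.472), 0, np.float64(0.065)), (np.float64(0.464), 4, np.float64(0.065)), (np.float64(0.464), 4, np.float64(0.06)), (np.float64(0.46), 0, np.float64(0.07)), (np.float64(0.46), 0, np.float64(0.06))]
tcp [ 0.4899 -0.3906  0.1032] zang 90.1 -> tx ty tz [-6.8 -0.1 65.6] twist 0.0 F [-0.7 -0.1  1.4] w 0.0644 t 16.975
```

>>> send_rows(
  targets=[
    {"tx": 2, "ty": 0, "tz": -2, "twist": 0, "gripper": 0.6},
    {"tx": 3, "ty": 0, "tz": -2, "twist": 0, "gripper": 0.6},
    {"tx": 3, "ty": 0, "tz": -2, "twist": 0, "gripper": 0.6},
    {"tx": 3, "ty": 0, "tz": -2, "twist": 0, "gripper": 0.76},
    {"tx": 3, "ty": 0, "tz": -2, "twist": 0, "gripper": 0.79},
    {"tx": 3, "ty": 0, "tz": -2, "twist": 0, "gripper": 0.83},
    {"tx": 3, "ty": 0, "tz": -2, "twist": 0, "gripper": 0.9},
    {"tx": 3, "ty": 0, "tz": -2, "twist": 0, "gripper": 1},
  ],
)

```text
time_s: 17.98
tool_pos: [0.4899, -0.3926, 0.1002]
orientation: [[0.0, -1.0, -0.001], [-0.0, -0.001, 1.0], [-1.0, -0.0, -0.0]]
force: [-0.1, -0.2, 0.7]
width: 0.0814
```

>>> send_rows(
  targets=[
    {"tx": 0, "ty": 0, "tz": 0, "twist": 0, "gripper": 1},
    {"tx": -10, "ty": 0, "tz": 0, "twist": 0, "gripper": 1},
    {"tx": -30, "ty": 0, "tz": 0, "twist": 0, "gripper": 1},
    {"tx": -60, "ty": 0, "tz": 0, "twist": 0, "gripper": 1},
    {"tx": -100, "ty": 0, "tz": 0, "twist": 0, "gripper": 1},
    {"tx": -140, "ty": 0, "tz": 0, "twist": 0, "gripper": 1},
    {"tx": -160, "ty": 0, "tz": 0, "twist": 0, "gripper": 1},
    {"tx": -160, "ty": 0, "tz": 0, "twist": 0, "gripper": 1},
  ],
)

```text
time_s: 18.98
tool_pos: [0.4905, -0.393, 0.263]
orientation: [[0.005, -1.0, -0.001], [-0.002, -0.001, 1.0], [-1.0, -0.005, -0.002]]
force: [-0.4, -0.4, -1.0]
width: 0.0869
```

Run:
```python
from h import *
prof=((0,.0255),(.03,.033),(.08,.033))
e=save('wrist','pics/w8.png'); 
for r in manip.regions_of('tea_cup','wrist'): print(np.round(r['bbox']),r['p'],cylfit(e,r['mask'].astype(np.uint8),prof,.49,-.393))
d=save('side','pics/side8.png')
for r in manip.regions_of('tea_cup','side'): print(np.round(r['bbox']),r['p'],cylfit(d,r['mask'].astype(np.uint8),prof,.49,-.393))
rel(.49,-.393,.26)
cv2.imwrite('pics/s8.png',np.hstack([cv2.resize(cv2.imread('pics/side8.png')[200:330,260:420],(400,325)),cv2.resize(cv2.imread('pics/w8.png'),(400,325))]))
```

```text
[246. 173. 325. 256.] 0.72 (0.97, 0.491, -0.393)
[320. 293. 352. 329.] 0.66 (0.9356, 0.487, -0.394)
tcp [ 0.4894 -0.3923  0.2588] zang 90.0 -> tx ty tz [-1.2 -0.6 -0.7] twist 0.0 F [ 0.1  0.5 -0.1] w 0.087 t 19.175
```

View pics/s8.png

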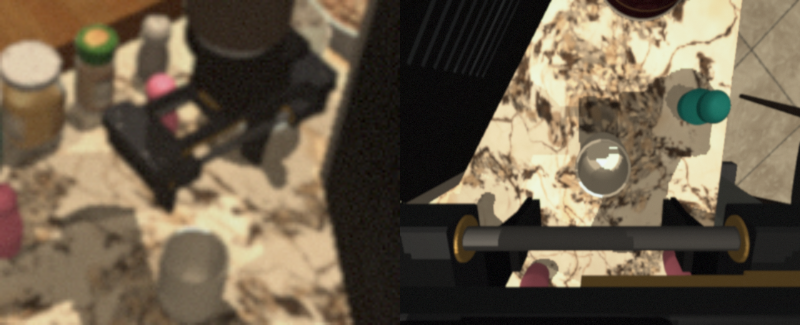

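>>> send_rows(
  targets=[
    {"tx": -10, "ty": 5, "tz": 30, "twist": 0, "gripper": 1},
    {"tx": -15, "ty": 15, "tz": 85, "twist": 0, "gripper": 1},
    {"tx": -20, "ty": 25, "tz": 145, "twist": 0, "gripper": 1},
    {"tx": -20, "ty": 35, "tz": 205, "twist": 0.03, "gripper": 1},
    {"tx": -20, "ty": 45, "tz": 265, "twist": 0.05, "gripper": 1},
    {"tx": -20, "ty": 55, "tz": 325, "twist": 0.07, "gripper": 1},
    {"tx": -20, "ty": 65, "tz": 385, "twist": 0.09, "gripper": 1},
    {"tx": -20, "ty": 70, "tz": 445, "twist": 0.1, "gripper": 1},
  ],
)

```text
time_s: 20.18
tool_pos: [0.4184, 0.0539, 0.2796]
orientation: [[-0.001, -0.995, 0.099], [-0.001, 0.099, 0.995], [-1.0, 0.001, -0.001]]
force: [1.8, 0.8, -0.5]
width: 0.0871
```

>>> send_rows(
  targets=[
    {"tx": 0, "ty": 0, "tz": 40, "twist": 0, "gripper": 1},
    {"tx": 0, "ty": 0, "tz": 75, "twist": 0, "gripper": 0.7},
    {"tx": 0, "ty": 0, "tz": 85, "twist": 0, "gripper": 0.6},
    {"tx": 0, "ty": 0, "tz": 85, "twist": 0, "gripper": 0.6},
  ],
)

```text
time_s: 20.68
tool_pos: [0.4276, 0.1368, 0.2795]
orientation: [[-0.002, -0.995, 0.098], [-0.001, 0.098, 0.995], [-1.0, 0.002, -0.001]]
force: [-0.0, 0.5, 0.4]
width: 0.0646
```

Run:
```python
from h import *
e=save('wrist','pics/w9.png'); rel(.418,.188,.2,84.4)
for q in ('strainer','strainer_grip','mug'):
  for r in manip.regions_of(q,'wrist')[:2]: ys,xs=np.nonzero(r['mask']); print(q,np.round(r['bbox']),r['p'],len(xs))
m=manip.regions_of('strainer','wrist')
if m: np.save('m.npy',m[0]['mask'])
print(proj(e,[[.428,.288,.0995],[.418,.188,.105],[.412,.125,.105]]).round())
```

```text
tcp [0.4275 0.1363 0.2796] zang 84.3 -> tx ty tz [79.6 14.5 50.6] twist -0.001 F [-0.6  0.5  0.4] w 0.0614 t 20.725
strainer [256. 192. 340. 358.] 0.91 2919
strainer_grip [253. 197. 341. 358.] 0.58 2993
mug [258. 289. 331. 353.] 0.93 655
[[298. 372.]
 [300. 277.]
 [301. 204.]]
```

View pics/w9.png

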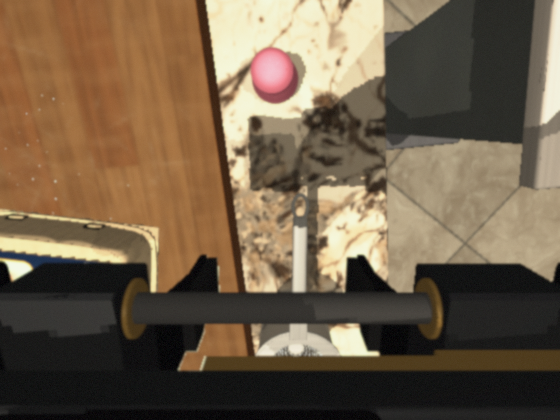

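Run:
```python
from h import *
e=manip.read_camera('wrist'); m=np.load('m.npy')
img=cv2.imread('pics/w9.png')
for v in (205,225,245,265,280,285,335,340,345,350,355):
    xs=np.nonzero(m[v])[0]
    if len(xs): print(v,xs.min(),xs.max(),atz(e,(xs.min()+xs.max())/2,v,.105 if v<300 else .0994).round(4), 'w',round(float(atz(e,xs.max(),v,.0994)[0]-atz(e,xs.min(),v,.0994)[0])*1000,1))
ys=np.nonzero(m)[0]; print(atz(e,300,188,.103),ys.min(),ys.max())
```

```text
205 291 308 [0.4135 0.1255 0.105 ] w -13.8
225 293 306 [0.415  0.1421 0.105 ] w -10.7
245 292 305 [0.4173 0.1592 0.105 ] w -10.9
265 292 306 [0.4184 0.177  0.105 ] w -12.0
280 292 305 [0.42   0.1907 0.105 ] w -11.2
285 292 305 [0.4204 0.1953 0.105 ] w -11.3
335 277 320 [0.4247 0.248  0.0994] w -39.1
340 268 327 [0.4261 0.2531 0.0994] w -53.8
345 262 333 [0.4266 0.2584 0.0994] w -65.1
350 258 337 [0.427  0.2637 0.0994] w -72.7
355 259 338 [0.4266 0.2692 0.0994] w -73.1
[0.41188348 0.11216175 0.103     ] 193 356
```

>>> send_rows(
  targets=[
    {"tx": 5, "ty": 6, "tz": 20, "twist": 0, "gripper": 0.6},
    {"tx": 20, "ty": 13, "tz": 45, "twist": 0, "gripper": 0.6},
    {"tx": 50, "ty": 13, "tz": 50, "twist": 0, "gripper": 0.6},
    {"tx": 80, "ty": 13, "tz": 50, "twist": 0, "gripper": 0.6},
    {"tx": 105, "ty": 13, "tz": 50, "twist": 0, "gripper": 0.6},
    {"tx": 122, "ty": 13, "tz": 50, "twist": 0, "gripper": 0.6},
    {"tx": 128, "ty": 13, "tz": 50, "twist": 0, "gripper": 0.6},
    {"tx": 128, "ty": 13, "tz": 50, "twist": 0, "gripper": 0.6},
  ],
)

```text
time_s: 21.98
tool_pos: [0.4201, 0.1877, 0.1524]
orientation: [[-0.0, -0.995, 0.099], [-0.0, 0.099, 0.995], [-1.0, 0.0, -0.0]]
force: [0.1, -0.1, -0.4]
width: 0.0521
```

>>> send_rows(
  targets=[
    {"tx": 0, "ty": 0, "tz": 0, "twist": 0, "gripper": 0.35},
    {"tx": 0, "ty": 0, "tz": 0, "twist": 0, "gripper": 0.25},
    {"tx": 0, "ty": 0, "tz": 0, "twist": 0, "gripper": 0.18},
    {"tx": 0, "ty": 0, "tz": 0, "twist": 0, "gripper": 0.1},
    {"tx": 0, "ty": 0, "tz": 0, "twist": 0, "gripper": 0},
    {"tx": 0, "ty": 0, "tz": 0, "twist": 0, "gripper": 0},
    {"tx": 0, "ty": 0, "tz": 0, "twist": 0, "gripper": 0},
  ],
  force=40,
)

```text
time_s: 22.85
tool_pos: [0.4199, 0.1879, 0.1523]
orientation: [[0.0, -0.995, 0.099], [-0.0, 0.099, 0.995], [-1.0, -0.0, -0.0]]
force: [-0.6, 0.7, -0.6]
width: 0.0113
```

Gripped (11–12 mm). Lift straight up.

>>> send_rows(
  targets=[
    {"tx": -5, "ty": 0, "tz": 0, "twist": 0, "gripper": 0},
    {"tx": -15, "ty": 0, "tz": 0, "twist": 0, "gripper": 0},
    {"tx": -30, "ty": 0, "tz": 0, "twist": 0, "gripper": 0},
    {"tx": -48, "ty": 0, "tz": 0, "twist": 0, "gripper": 0},
    {"tx": -70, "ty": 0, "tz": 0, "twist": 0, "gripper": 0},
    {"tx": -95, "ty": 0, "tz": 0, "twist": 0, "gripper": 0},
    {"tx": -115, "ty": 0, "tz": 0, "twist": 0, "gripper": 0},
    {"tx": -125, "ty": 0, "tz": 0, "twist": 0, "gripper": 0},
  ],
)

```text
time_s: 23.85
tool_pos: [0.42, 0.1881, 0.2789]
orientation: [[0.002, -0.995, 0.099], [0.002, 0.099, 0.995], [-1.0, -0.002, 0.002]]
force: [-0.8, 0.4, -2.4]
width: 0.0113
```

Run:
```python
from h import *
rel(.41,-.333,.277,-36.9)
```

```text
tcp [0.42   0.1881 0.2789] zang 84.3 -> tx ty tz [   1.   -41.5 -519.5] twist 2.116 F [-0.8  0.4 -2.4] w 0.0113 t 23.85
```

>>> send_rows(
  targets=[
    {"tx": 0, "ty": -1, "tz": -12, "twist": 0.05, "gripper": 0},
    {"tx": 0, "ty": -3, "tz": -35, "twist": 0.14, "gripper": 0},
    {"tx": 0, "ty": -5, "tz": -65, "twist": 0.26, "gripper": 0},
    {"tx": 0, "ty": -8, "tz": -98, "twist": 0.39, "gripper": 0},
    {"tx": 0, "ty": -10, "tz": -131, "twist": 0.52, "gripper": 0},
    {"tx": 0, "ty": -13, "tz": -164, "twist": 0.65, "gripper": 0},
    {"tx": 0, "ty": -16, "tz": -197, "twist": 0.78, "gripper": 0},
    {"tx": 0, "ty": -18, "tz": -230, "twist": 0.91, "gripper": 0},
  ],
)

```text
time_s: 24.85
tool_pos: [0.4139, -0.0444, 0.2762]
orientation: [[-0.002, -0.527, 0.85], [-0.0, 0.85, 0.527], [-1.0, 0.001, -0.002]]
force: [0.1, 0.6, -1.1]
width: 0.0118
```

Run:
```python
from h import *
rel(.41,-.333,.277,-36.9)
```

```text
tcp [ 0.4139 -0.0444  0.2762] zang 31.8 -> tx ty tz [  -0.7 -243.1 -155.5] twist 1.199 F [ 0.1  0.6 -1.1] w 0.0118 t 24.85
```

>>> send_rows(
  targets=[
    {"tx": 0, "ty": -32, "tz": -20, "twist": 0.16, "gripper": 0},
    {"tx": 0, "ty": -64, "tz": -41, "twist": 0.32, "gripper": 0},
    {"tx": 0, "ty": -96, "tz": -61, "twist": 0.48, "gripper": 0},
    {"tx": 0, "ty": -128, "tz": -82, "twist": 0.64, "gripper": 0},
    {"tx": 0, "ty": -160, "tz": -102, "twist": 0.8, "gripper": 0},
    {"tx": 0, "ty": -192, "tz": -123, "twist": 0.96, "gripper": 0},
    {"tx": 0, "ty": -220, "tz": -141, "twist": 1.1, "gripper": 0},
    {"tx": 0, "ty": -238, "tz": -152, "twist": 1.18, "gripper": 0},
  ],
)

```text
time_s: 25.85
tool_pos: [0.4118, -0.3266, 0.2757]
orientation: [[-0.003, 0.585, 0.811], [0.002, 0.811, -0.585], [-1.0, -0.0, -0.003]]
force: [-0.4, 0.4, -1.2]
width: 0.0116
```

>>> send_rows(
  targets=[
    {"tx": 0, "ty": -3, "tz": 0, "twist": 0.01, "gripper": 0},
    {"tx": 0, "ty": -3, "tz": 0, "twist": 0.01, "gripper": 0},
    {"tx": 0, "ty": -3, "tz": 0, "twist": 0.01, "gripper": 0},
  ],
)

```text
time_s: 26.22
tool_pos: [0.4112, -0.3269, 0.2771]
orientation: [[-0.0, 0.587, 0.81], [0.0, 0.81, -0.587], [-1.0, 0.0, -0.001]]
force: [-0.4, 0.7, -0.7]
width: 0.0113
```

```bash
cat > chk.py <<'E'
from h import *
# strainer pose by reprojection: flange disc + check of cup
s=manip.sense(); R=s['orientation']; z=R[:,2]; y=R[:,1]; G=s['tool_pos']+.051*R[:,0]
C=G+.1*z; C[2]-=.004
print('t',s['time_s'],'tcp',s['tool_pos'].round(4),'pred strainer',C.round(4),'off cup',(C-np.array([.4905,-.393,.08])).round(4),'F',s['force'].round(1),'w',s['width'])
for n in ('side','top'):
    d=save(n,f'pics/{n}_chk{s["time_s"]:.0f}.png')
    for q in ('strainer','tea_cup','mug'):
        for r in manip.regions_of(q,n)[:2]:
            mk=r['mask'].astype(np.uint8); ys,xs=np.nonzero(mk); print(n,q,np.round(r['bbox']).tolist(),round(r['p'],2),'cen',xs.mean().round(1),ys.mean().round(1))
    print(n,'pred flange centre',proj(d,C).round(1),'edges',proj(d,[C-.043*z,C+.043*z,C+.043*y,C-.043*y]).round(0).tolist(),'cup mouth',proj(d,[.4905,-.393,.08]).round(1))
E
python3 chk.py; python3 -c "
from h import *
rel(.41,-.333,.277,-36.9)"
```

```text
t 26.225 tcp [ 0.4112 -0.3269  0.2771] pred strainer [ 0.4921 -0.3856  0.222 ] off cup [0.0016 0.0074 0.142 ] F [-0.4  0.7 -0.7] w 0.011317999728093416
side strainer [272.0, 245.0, 364.0, 274.0] 0.96 cen 339.5 260.6
side tea_cup [322.0, 294.0, 351.0, 330.0] 0.95 cen 336.3 309.2
side mug [180.0, 150.0, 205.0, 191.0] 0.59 cen 191.0 169.9
side pred flange centre [[343.4 259.2]] edges [[323.0, 258.0], [364.0, 260.0], [342.0, 244.0], [345.0, 275.0]] cup mouth [[338.2 301. ]]
top strainer [361.0, 223.0, 408.0, 282.0] 0.69 cen 390.0 237.3
top tea_cup [371.0, 233.0, 393.0, 244.0] 0.43 cen 376.8 236.2
top tea_cup [288.0, 255.0, 308.0, 281.0] 0.33 cen 295.7 268.2
top mug [151.0, 246.0, 190.0, 269.0] 0.68 cen 171.4 256.6
top mug [314.0, 147.0, 365.0, 186.0] 0.16 cen 335.4 167.4
top pred flange centre [[392.7 237.8]] edges [[384.0, 250.0], [401.0, 226.0], [380.0, 229.0], [405.0, 247.0]] cup mouth [[383.4 240.5]]
tcp [ 0.4116 -0.3274  0.2773] zang -36.0 -> tx ty tz [ 0.3 -5.5  2. ] twist 0.016 F [-0.3 -0.4 -0.7] w 0.011 t 26.625
```

>>> send_rows(
  targets=[
    {"tx": 8, "ty": -4, "tz": 2, "twist": 0, "gripper": 0},
    {"tx": 20, "ty": -7, "tz": 3, "twist": 0, "gripper": 0},
    {"tx": 35, "ty": -7, "tz": 3, "twist": 0, "gripper": 0},
    {"tx": 50, "ty": -7, "tz": 3, "twist": 0, "gripper": 0},
    {"tx": 65, "ty": -7, "tz": 3, "twist": 0, "gripper": 0},
    {"tx": 78, "ty": -7, "tz": 3, "twist": 0, "gripper": 0},
    {"tx": 85, "ty": -7, "tz": 3, "twist": 0, "gripper": 0},
    {"tx": 85, "ty": -7, "tz": 3, "twist": 0, "gripper": 0},
  ],
)

```text
time_s: 27.62
tool_pos: [0.4097, -0.335, 0.1918]
orientation: [[-0.001, 0.588, 0.809], [0.0, 0.809, -0.588], [-1.0, -0.0, -0.001]]
force: [0.5, 0.3, 0.3]
width: 0.0115
```

```bash
python3 chk.py
```

```text
t 27.625 tcp [ 0.4097 -0.335   0.1918] pred strainer [ 0.4906 -0.3937  0.1367] off cup [ 0.0001 -0.0007  0.0567] F [0.5 0.3 0.3] w 0.01148215501672129
side strainer [274.0, 271.0, 360.0, 302.0] 0.82 cen 339.0 288.2
side tea_cup [323.0, 300.0, 349.0, 330.0] 0.96 cen 335.2 314.1
side mug [180.0, 150.0, 204.0, 190.0] 0.79 cen 191.1 169.7
side pred flange centre [[341.  286.5]] edges [[322.0, 286.0], [360.0, 287.0], [340.0, 271.0], [342.0, 302.0]] cup mouth [[338.2 301. ]]
top strainer [361.0, 226.0, 402.0, 282.0] 0.78 cen 387.1 238.5
top tea_cup [371.0, 236.0, 375.0, 241.0] 0.45 cen 372.1 237.3
top mug [151.0, 246.0, 188.0, 270.0] 0.96 cen 171.2 256.6
top pred flange centre [[388.  239.7]] edges [[380.0, 251.0], [396.0, 228.0], [377.0, 231.0], [399.0, 248.0]] cup mouth [[383.4 240.5]]
```

>>> send_rows(
  targets=[
    {"tx": 6, "ty": -1, "tz": -1, "twist": 0, "gripper": 0},
    {"tx": 14, "ty": -1, "tz": -1, "twist": 0, "gripper": 0},
    {"tx": 22, "ty": -1, "tz": -1, "twist": 0, "gripper": 0},
    {"tx": 30, "ty": -1, "tz": -1, "twist": 0, "gripper": 0},
    {"tx": 36, "ty": -1, "tz": -1, "twist": 0, "gripper": 0},
    {"tx": 40, "ty": -1, "tz": -1, "twist": 0, "gripper": 0},
    {"tx": 40, "ty": -1, "tz": -1, "twist": 0, "gripper": 0},
    {"tx": 40, "ty": -1, "tz": -1, "twist": 0, "gripper": 0},
  ],
)

```text
time_s: 29.02
tool_pos: [0.4086, -0.3353, 0.1525]
orientation: [[0.0, 0.588, 0.809], [-0.0, 0.809, -0.588], [-1.0, 0.0, 0.001]]
force: [0.6, 0.7, -0.6]
width: 0.0115
```

```bash
python3 chk.py
python3 - <<'E'
import cv2,numpy as np,glob
from h import *
save('wrist','pics/wf.png')
f=sorted(glob.glob('pics/side_chk*.png'))[-1]; print(f)
a=cv2.imread(f)[170:350,240:400]; b=cv2.imread('pics/wf.png')
cv2.imwrite('pics/f.png',np.hstack([cv2.resize(a,(400,450),interpolation=cv2.INTER_CUBIC),cv2.resize(b[60:],(400,450))]))
E
```

```text
t 29.025 tcp [ 0.4086 -0.3353  0.1525] pred strainer [ 0.4895 -0.3941  0.0975] off cup [-0.001  -0.0011  0.0175] F [ 0.6  0.7 -0.6] w 0.01148390657932003
side strainer [275.0, 280.0, 359.0, 313.0] 0.55 cen 336.0 297.6
side strainer [321.0, 290.0, 352.0, 330.0] 0.26 cen 335.4 313.0
side tea_cup [322.0, 292.0, 349.0, 327.0] 0.95 cen 335.2 314.0
side mug [180.0, 152.0, 205.0, 188.0] 0.91 cen 191.4 170.3
side pred flange centre [[339.  297.1]] edges [[320.0, 296.0], [358.0, 298.0], [338.0, 282.0], [340.0, 313.0]] cup mouth [[338.2 301. ]]
top strainer [358.0, 228.0, 398.0, 280.0] 0.92 cen 383.7 240.6
top mug [151.0, 244.0, 189.0, 272.0] 0.62 cen 170.8 256.8
top mug [383.0, 236.0, 392.0, 247.0] 0.21 cen 383.4 242.7
top pred flange centre [[385.  240.6]] edges [[377.0, 251.0], [393.0, 230.0], [374.0, 232.0], [396.0, 249.0]] cup mouth [[383.4 240.5]]
pics/side_chk29.png
```

View pics/f.png

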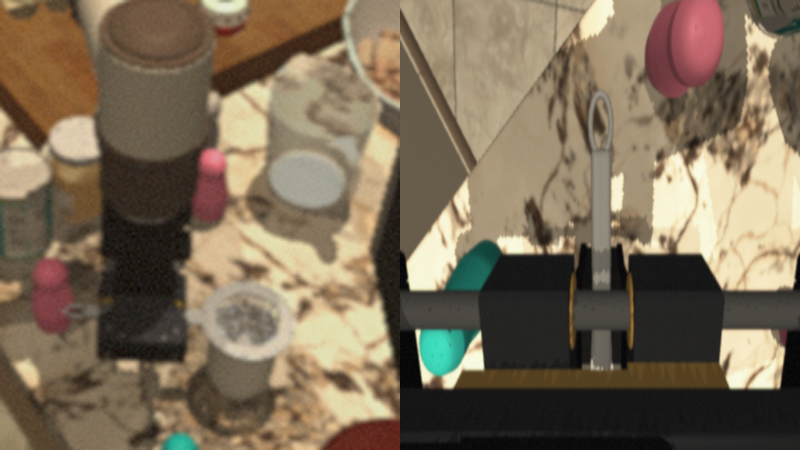

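```bash
python3 -c "
from plant import manip
print(manip.close_job())"
```

```text
the job is handed in; nothing more can be done
None
```

The job is handed in: the cup stands mouth-up on the worktop, and the gripper holds the strainer level over it. No verdict was reported.

- **Turning the cup:** the tool can only point down, so I could not rotate the cup directly. I lifted it with a light grip, rested its rim on the edge of the storage jar's lid so that it tipped over, and laid it on its side. I then gripped it near its mouth, let it swing foot-down, and brought it upright by dragging its foot on the worktop before letting go.
- **Cup check:** the wrist camera fit an upright cup at about (0.490, −0.393), with 97% overlap. The side camera disagreed by about 3 mm, which is within the 9 mm allowed.
- **Strainer:** I took it by the handle with 40 N, lifted it to about 0.22 m and carried it over the jars. It now sits about 1.5 mm off the cup's estimated axis, with its flange about 17 mm above the rim. The side camera shows it where the gripper pose predicts, to within 1–2 pixels, so it has not sagged noticeably.
- **Other things:** the measured force on the tool at the end was no more than about 1 N, so nothing suggests the strainer is touching anything. The mug's position in the images did not change. I did not re-measure the jar after using its lid, but it looked undisturbed in the pictures.

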